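Back off the left-hand clamp nut and draw out the washer

TASK

The bearing ring on the inspection fixture is clamped by a crank-handled nut with a LEFT-HAND thread. Wind the nut by its black handle clockwise, seen from above, until you feel it come up against its springy end stop, and stop there: do not force it further into the stop or crush the handle. Then slide the slotted washer out sideways by its red lug and lay it flat in the blue tray without dropping it; leave the bearing ring seated and the other gauges alone, and let go of everything.

Things in the scene. Friction and masses are not known exactly. Their poses are not given: they have to be found in the camera images.
- fixture: Fixed round inspection fixture: grey foot 172 mm across, dark steel face plate 160 mm across whose top is 50 mm above the bench. Origin: centre of its underside on the bench; z up. A spigot and a steel spindle (12 mm diameter, top 145 mm above the bench) stand on its axis.
- nut: Brass clamp nut with crank arm. Origin on the spindle axis in the underside of its flange (44 mm across, 8 mm thick; above it a 26 mm hub, top 55 mm above the origin). Own z up, own x along the arm to the handle. Left-hand thread: clockwise from above loosens and raises it 6 mm per turn. Origin height above bench: 79.5 to 81.6 mm at the start, 84.0 mm where the end stop begins to bear.
- spindle_top (a point): Spindle's top, on its axis, 145 mm above bench; axes as fixture. Nut starts tightened by an unknown amount. Clockwise, about 8 N at the handle turns it, 2.5 to 4.7 rad to an unseen spring stop (arm then away from the lug within 1.1 rad); the push needed there steps to 10 N, then grows 2 N per 0.1 rad; damaged 0.45 rad in (18 N). Anticlockwise the same after 0 to 2.2 rad. Stays where left.
- handle (a point): Upright black round handle, 18 mm across, 52 mm tall, rigid with the nut, 60 mm from the spindle axis on a steel crank arm (16 mm wide, 12 thick). Arm's top 50.5 mm, handle's top 102.5 mm above the nut's origin. Point: on its axis, 78.5 mm above the nut's origin; x outward. Squeeze limit 60 N, both fingers added. A firm grip twists it too: 4 to 10 N is felt, drifting; seek the rise.
- washer: Loose aluminium horseshoe washer, 150 g, on the bearing ring (underside 72 mm above bench), spindle in its slot. Origin: underside, centre of the round part (radius 34 mm). Plate 6 mm thick, rim lip to 10 mm that traps the nut's flange while the nut is low. Slot 22 mm wide, open to its own -y (ends y = -28 mm): pull along own +y, clear of the spindle after 45 mm. y from -28 to +77 mm.
- lug (a point): On the washer's red upright lug, the grip for pulling: 12 mm thick along the washer's x, 22 mm long along its y, top 40 mm above the washer's underside. Point: 66 mm from the washer's origin along its +y, 30 mm above its underside; axes as the washer's.
- bearing_ring: Loose steel ring, 72 mm outer and 42 mm inner diameter, 22 mm tall, 350 g, sitting on the face plate round a 39 mm spigot under the washer. Origin: centre of its underside. It stays there.
- tray: Fixed open blue tray, 200 mm (x) by 190 mm (y), 25 mm tall, walls and floor 5 mm. Origin: centre of its underside on the bench.
- master_ring: Bystander: loose brass ring 64 mm across, 20 mm tall, origin centre of underside. Leave alone.
- gauge_blocks: Bystander: loose stack of steel gauge blocks 50 x 35 x 42 mm, origin centre of underside. Leave alone.
- dial_gauge: Bystander: loose dial gauge lying on the bench, 60 mm across, 18 mm thick, with a 40 mm stem towards its own -x; origin centre of underside. Leave alone.
Mind the look-alikes: they are no part of the job. Leave any green look-alike of the washer alone. Several things look just like the fixture: the one meant starts farthest to the robot's left.

How it is judged:
On the way, in this order (a step that is already met when the one before it is completed fails the run):
1. the nut has been wound up to its end stop (origin at least 83.9 mm above the bench) with the washer still in place (z of nut in the frame of fixture above 0.0839 m and horizontal distance between washer and fixture below 0.015 m), for 0.2 s.
2. the washer is drawn clear of the spindle (horizontal distance between washer and fixture above 0.05 m), for 0.1 s.
At the end, for the whole second after the job is handed in: The washer lies flat (within 7 degrees, underside within 5 mm of the tray's floor) and at rest in the tray; the nut is still backed off (origin at least 83.8 mm above the bench); the bearing ring sits on the fixture within 8 mm of where it was; everything is released (x of washer in the frame of tray between -0.095 and 0.095 m and y of washer in the frame of tray between -0.09 and 0.09 m and z of washer in the frame of tray below 0.01 m and angle between washer's own z axis and vertical below 0.12 rad and linear speed of washer below 0.02 m/s and z of nut in the frame of fixture above 0.0838 m and distance of bearing_ring from where it was at the start of the episode below 0.008 m and angle between bearing_ring's own z axis and vertical below 0.1 rad); the robot touches nothing.
It fails at once if the nut is forced 0.45 rad into its end stop (about 18 N at the handle) or overtightened as much the wrong way (z of nut in the frame of fixture above 0.0844 m or z of nut in the frame of fixture below 0.07905 m).
It fails at once if the handle or nut is crushed or jammed: robot contact forces on the nut add up to over 60 N (contact force between any of the fingers, the arm and nut above 60 N).
It fails at once if the washer is dropped or thrown: moving faster than 0.4 m/s out of the fingers (contact force between the fingers and washer below 0.3 N and linear speed of washer above 0.4 m/s).
It fails at once if the bearing ring is dragged or lifted off its seat (more than 12 mm) (distance of bearing_ring from where it was at the start of the episode above 0.012 m).
It fails at once if a bystander is shifted more than 12 mm (distance of any of master_ring, gauge_blocks, dial_gauge from where it was at the start of the episode above 0.012 m).
It also fails if it takes over 72 s, if anything falls off the work surface, if the arm or the gripper's body presses on something with over 40 N, if the wrist force passes 120 N, or if a joint passes its speed limit or range.

ROBOT

A 7-joint arm with a two-finger parallel gripper is mounted at the origin on the work surface. World frame = base frame: x ahead of the robot, y to its left, z up, the work surface at z = 0. Lengths are in m, angles in rad, forces in N, time in s.
With the tool pointing down it reaches from about 0.35 to 0.9 m from the base axis. Payload 8.1 kg.
Tool frame: the origin (TCP) lies on the front face of the gripper's body, between the roots of the fingers; the fingertips stand 66 mm ahead of it and the grasp point (between the pads) lies 47 mm ahead of it (arm.finger_overhang is the distance from the TCP to the fingertips, in m); z points along the fingers, y is the line along which they close (so a half turn about z gives the same grasp; the last joint's range is limited). The gripper opens to 92 mm and grips with 3 to 60 N. Pads are 19 mm wide; open, the fingers measure 130 mm over their backs; the gripper's body (75 mm by 190 mm) begins 47 mm behind the grasp point.
Start: joints at [0.998, 0.434, 0.025, 1.573, -0.012, 1.134, -0.075], TCP at [0.283, -0.557, 0.292] pointing down, gripper open.
Joint ranges: [-2.62, 2.62], [-0.44, 2.09], [-1.27, 1.32], [0.08, 2.57], [-1.32, 4.46], [0.12, 2], [-2.74, 2.74]. Speed limits (rad/s): [2.22, 2.22, 3.01, 3.01, 3.14, 3.14, 3.14].

INTERFACE

Orientations are given as a rotation vector (axis times angle).
In Python, from cell import readout, cams, workorder, spotter, arm gives the robot as it stands.
- The arm moves only by the shell command python3 -m creep 'ROWS' [FORCE]. ROWS is a JSON list that holds a single list of rows (three levels of brackets), with 1 to 10 rows, each of 5 numbers: dx, dy, dz in shares of the most that a row can go, 1 being 50 mm, then a turn about the tool's z in shares of pi/2 rad (1.0 is pi/2 rad), then the opening from 0.0 (shut) to 1.0 (fully open); each row shifts and turns the commanded pose from where the row before left it, along the tool's axes as they then stand; what a row does not reach is not made up. A row lasts 1/10 s, in which the tool goes at most 0.05 m and 0.15 rad, less where a joint would pass 70% of its speed; a pose out of reach is approached as far as the arm can. The fingers move at their own pace and stop on an object; FORCE is the grip in N (left out, the last holds). Time passes only in rows, so rows that do not move let the fingers close. It prints the time, the measured TCP pose, the force, the opening and the grip force at its end. A shift or turn number past 1, either way, is cut back to 1. Input that does not fit is refused with a message, and nothing moves.
- readout.observe(): the state, without advancing time (a new reading comes with each control period).
- cams.get_image(name): name is "scene" or "top" or "wrist"; returns a dict with "image" (384x512x3 uint8, blue, green, red), "fx", "fy", "cx", "cy" (pixels), "distortion" ([k1, k2, p1, p2, k3] as OpenCV has them; the pictures are not rectified), "cam_to_world" (4x4, takes a point from camera to world coordinates); the wrist camera has in their place "mount" (4x4, takes a point from camera to tool coordinates, whose origin is the TCP and whose axes are the flange's). Camera axes: x right, y down, z forward; pixel columns grow to the right and rows downward; lengths in m; the calibration is good to about 2 mm. A picture is of the moment at which its call begins: read the wrist's pose just before it. There is no depth.
- workorder.sign_off(): hands the job in; it is judged then, once.
Trained networks look in a picture, given as the dict that the camera call returned (one of the last four; its "shot" number tells which), for a name from the list of things; names that differ only in an ending like _2 or _b are one class to them, and where a whole thing is asked for, a point or a joint stands for the part that bears it (a point fixed in the world has none). Each returns a list of dicts, best first, with "score" (0 to 1); they miss things now and then, are a little off and sometimes report something else, mostly with a low value. They report only what shows in the picture. A call takes as long as a camera call. They do not tell look-alikes from the thing itself.
- spotter.boxes_of(picture, name): "centre" ([x, y, z] in m, in the coordinates of the camera as it stood for that picture, good to about 4 mm: the middle of the surface that is visible of it).
The state is a dict: "clock": time; "joints": joint angles; "dq": joint speeds; "joint_efforts": joint torques, N m; "position": TCP position; "ee_rot": TCP orientation; "force": force on the tool from outside, world axes, zero at the start; "ft_torque": the same for the moment, N m; "width": opening from 0.0 (shut) to 1.0 (fully open); "gripper_force": force on a finger pad.
Only numpy, scipy, OpenCV 4.12 (cv2) and the standard library are available. Lean on these libraries where they do the work, as an engineer would, in place of code of your own. Each camera call takes 0.05 s, during which the arm holds its last target. There are 200 camera calls.

## Working session

There is one attempt and no reset: what is moved stays moved. The work goes in short steps, Python scripts to look and compute and a shell command to move; the robot and the scene stay as the last step left them, time stands still between calls to the robot, and variables do not carry over. Pictures are saved under pics/ and viewed, at most 10 in all, crops included, and the job is handed in when it is done.

```bash
ls; mkdir -p pics; cat > h.py <<'E'
import numpy as np, cv2
from cell import readout, cams, workorder, spotter, arm
from scipy.spatial.transform import Rotation as R
def pose():
    s=readout.observe(); T=np.eye(4); T[:3,:3]=R.from_rotvec(s["ee_rot"]).as_matrix(); T[:3,3]=s["position"]; return s,T
def shot(n):
    s,T=pose(); p=cams.get_image(n)
    p["M"]=np.array(p["cam_to_world"]) if n!="wrist" else T@np.array(p["mount"]); return p
def find(p,name,k=4,th=0.2):
    o=[]
    for d in spotter.boxes_of(p,name)[:k]:
        if d["score"]<th: continue
        c=np.array(d["centre"]); w=p["M"]@np.r_[c,1]; o.append((round(d["score"],2),w[:3].round(4),proj(p,w[:3]).round(0)))
    return o
def K(p): return np.array([[p["fx"],0,p["cx"]],[0,p["fy"],p["cy"]],[0,0,1.]])
def proj(p,X):
    C=np.linalg.inv(p["M"]); r=cv2.Rodrigues(C[:3,:3])[0]
    return cv2.projectPoints(np.array(X,float).reshape(-1,1,3),r,C[:3,3],K(p),np.array(p["distortion"],float))[0].reshape(-1,2).squeeze()
def onplane(p,uv,z):
    n=cv2.undistortPoints(np.array(uv,float).reshape(-1,1,2),K(p),np.array(p["distortion"],float)).reshape(-1,2)
    d=np.c_[n,np.ones(len(n))]@p["M"][:3,:3].T; o=p["M"][:3,3]
    return o+d*((z-o[2])/d[:,2])[:,None]
E
python3 - <<'E'
from h import *
s,T=pose(); print(s, arm.finger_overhang)
a=shot("top"); 
for n in ["fixture","nut","spindle_top","handle","washer","lug","tray","master_ring","gauge_blocks","dial_gauge","bearing_ring"]: print(n,find(a,n))
b=shot("scene")
for n in ["fixture","nut","handle","washer","lug","tray"]: print(n,find(b,n))
cv2.imwrite("pics/a.png",np.vstack([a["image"],b["image"]])[:, :] if 0 else cv2.resize(np.hstack([a["image"],b["image"]]),(800,300)))
cv2.imwrite("pics/top.png",cv2.resize(a["image"],(800,600)))
E
```

```text
pics
{'clock': 0.0, 'joints': array([ 0.99839525,  0.43522573,  0.02495599,  1.57410094, -0.0116197 ,
        1.13399641, -0.07510846]), 'dq': array([-0.00184585,  0.00014002, -0.00011664, -0.00235779,  0.00015637,
        0.00316585,  0.00147557]), 'joint_efforts': array([-1.08574535e-03, -6.67874551e+01,  9.84588079e-01, -3.14462328e+01,
       -6.05271477e-02,  4.26978758e-02,  9.56398480e-05]), 'position': array([ 0.28272676, -0.5569342 ,  0.29144149]), 'ee_rot': array([-3.05387420e+00, -7.30733689e-01,  7.59358430e-04]), 'force': array([-0.35034762,  0.17951865, -0.64715339]), 'ft_torque': array([ 0.00377054, -0.01079136,  0.02165372]), 'gripper_force': 0.0, 'width': 1.0045852835059952} 0.0655
fixture [(0.62, array([ 0.5421, -0.1652,  0.0513]), array([263., 194.])), (0.62, array([ 0.4558, -0.5465,  0.0516]), array([379., 222.])), (0.28, array([ 0.5597, -0.1462,  0.1281]), array([256., 186.]))]
nut [(0.69, array([ 0.5695, -0.1411,  0.1303]), array([255., 183.])), (0.26, array([ 0.5459, -0.1648,  0.0535]), array([262., 193.]))]
spindle_top [(0.93, array([ 0.5469, -0.1635,  0.0532]
[... 1064 characters left out ...]
 array([255., 235.])), (0.78, array([ 0.4897, -0.5377,  0.0533]), array([148., 164.]))]
nut [(0.98, array([ 0.5782, -0.1365,  0.1327]), array([262., 200.]))]
handle [(0.6, array([ 0.5741, -0.1344,  0.1329]), array([264., 199.]))]
washer [(0.91, array([ 0.5858, -0.128 ,  0.0792]), array([264., 220.])), (0.71, array([ 0.791 , -0.1219,  0.0076]), array([228., 306.])), (0.66, array([ 0.3631, -0.1871,  0.0038]), array([275., 184.]))]
lug [(0.81, array([ 0.788 , -0.1209,  0.0049]), array([229., 306.])), (0.76, array([ 0.5867, -0.1309,  0.0816]), array([263., 219.])), (0.56, array([ 0.3626, -0.1888,  0.0048]), array([274., 184.]))]
tray [(0.77, array([0.5752, 0.1682, 0.0043]), array([384., 278.]))]
```

View pics/top.png

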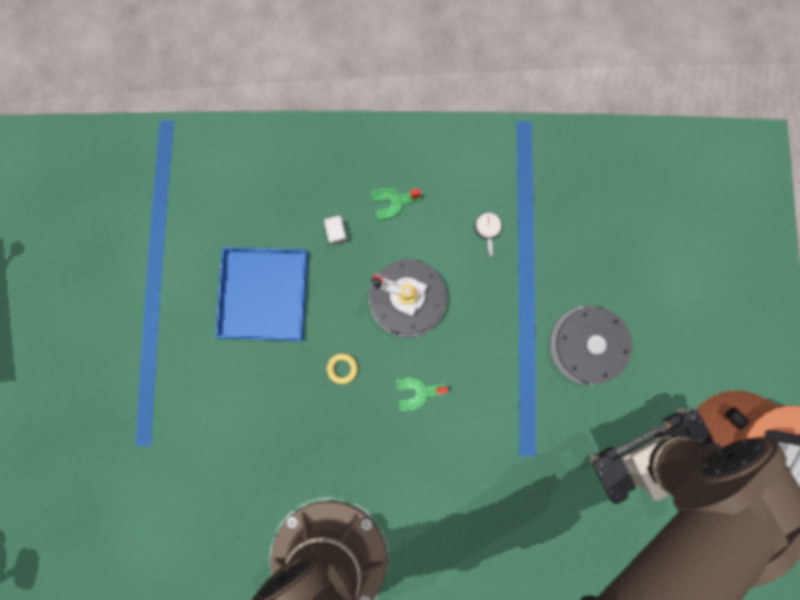

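View pics/a.png

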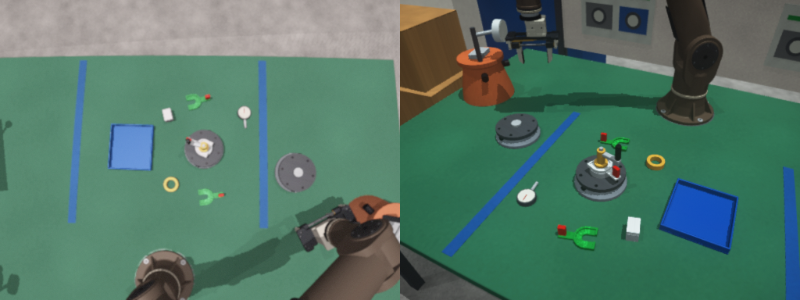

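The candidates for the fixture in the top image (512 px) are (262,194), which carries the nut, at y≈-0.16, and (379,222), bare, at y≈-0.55. The robot's left is +y, so the one at (262,194) is meant. The green washers at (251,126) and (266,249) are decoys. I'll confirm with one crop.

```bash
python3 - <<'E'
from h import *
a=shot("top"); b=shot("scene")
A=cv2.resize(a["image"][150:240,205:325],(800,600),interpolation=cv2.INTER_CUBIC)
B=cv2.resize(b["image"][170:260,200:320],(800,600),interpolation=cv2.INTER_CUBIC)
cv2.imwrite("pics/crop.png",np.hstack([A,B])[:, :].copy() if 0 else cv2.resize(np.vstack([A,B]),(533,600)) if 0 else cv2.resize(np.hstack([A[:,100:700],B[:,100:700]]),(800,400)))
# dark plate circle centre by threshold at z=.05
g=cv2.cvtColor(a["image"],cv2.COLOR_BGR2HSV)
m=((g[...,1]<70)&(g[...,2]<110)).astype(np.uint8); m[:150]=0;m[240:]=0;m[:,:205]=0;m[:,325:]=0
c=max(cv2.findContours(m,0,1)[0],key=cv2.contourArea); h=cv2.convexHull(c)[:,0]
w=onplane(a,h,0.05); (x,y),r=cv2.minEnclosingCircle(w[:,:2].astype(np.float32)); print("plate",x,y,r)
E
```

```text
plate 0.5452014803886414 -0.20481866598129272 0.06411579251289368
```

View pics/crop.png

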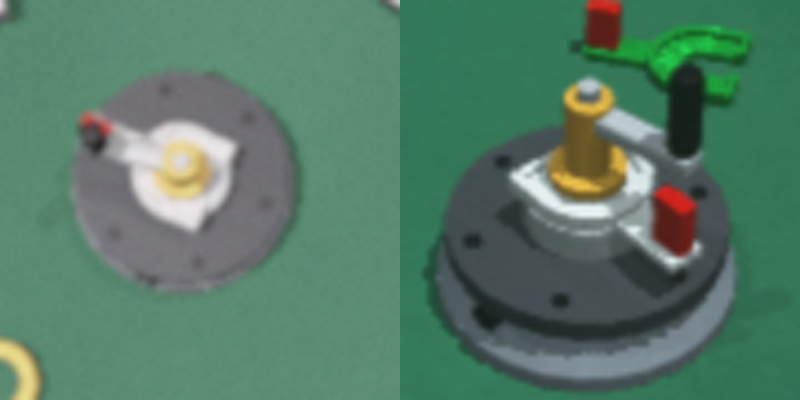

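The crop confirms it: the real fixture has the brass nut on a white washer with a red lug. The handle top is at about (241,180) in the top view and (280,185) in the scene view.

The manual's scale: shifts go in shares of 50 mm and turns go in shares of pi/2 rad. Converting my numbers, -0.03 m is -0.6.

```bash
python3 - <<'E'
from h import *
a=shot("top"); b=shot("scene")
A=lambda u,v:[u*.225+220,v*.225+150]
B=lambda u,v:[(u-400)*.225+215,v*.225+170]
for n,p,q,z in [("plate",A(184,180),None,.05),("sp",A(180,162),B(588,86),.145),("handle top",A(93,135),B(688,68),.182),("lug top",A(95,120),B(675,196),.112)]:
    print(n,onplane(a,p,z)[0].round(4), q and onplane(b,q,z)[0].round(4))
E
python3 -m creep '[[[0,0,-0.6,0,1],[0,0,-0.6,0,1]]]'; python3 -c "
from h import *
s,T=pose();print(T.round(3))"
```

```text
plate [ 0.5542 -0.1613  0.05  ] None
sp [ 0.5568 -0.1595  0.145 ] [ 0.563  -0.1563  0.145 ]
handle top [ 0.5698 -0.102   0.182 ] [ 0.5707 -0.0995  0.182 ]
lug top [ 0.5897 -0.0983  0.112 ] [ 0.5885 -0.0959  0.112 ]
clock: 1.35
position: [0.2826, -0.5569, 0.3522]
ee_rot: [-3.053, -0.731, 0.001]
force: [0.4, -0.1, 0.1]
width: 1.005
gripper_force: 0.0
[[ 0.892  0.453 -0.001  0.283]
 [ 0.453 -0.892  0.002 -0.557]
 [-0.    -0.002 -1.     0.352]
 [ 0.     0.     0.     1.   ]]
```

Scaled: 0.04 m is 0.8, -0.023 m is -0.46.

```bash
python3 -m creep '[[[0.8,-0.46,0,0,1],[0.8,-0.46,0,0,1],[0.8,-0.46,0,0,1],[0.8,-0.46,0,0,1],[0.8,-0.46,0,0,1],[0.8,-0.46,0,0,1],[0.8,-0.46,0,0,1],[0.8,-0.46,0,0,1],[0,0,0,0,1],[0,0,0,0,1]]]'; python3 - <<'E'
from h import *
s,T=pose(); print(T.round(3), s["joints"].round(2))
p=shot("wrist"); print(np.array(p["mount"]).round(3))
for n in ["nut","handle","lug","washer","spindle_top"]: print(n,find(p,n))
cv2.imwrite("pics/w1.png",cv2.resize(p["image"],(800,600)))
E
```

```text
clock: 2.35
position: [0.4856, -0.2472, 0.3522]
ee_rot: [-3.054, -0.736, -0.0]
force: [-0.3, -1.1, -0.3]
width: 1.001
gripper_force: 0.0
[[ 0.89   0.455  0.     0.486]
 [ 0.455 -0.89   0.    -0.247]
 [ 0.     0.    -1.     0.352]
 [ 0.     0.     0.     1.   ]] [ 0.48  0.27 -0.14  1.67  0.04  1.21 -0.77]
[[-0.    -0.957 -0.289  0.078]
 [ 1.    -0.001  0.001  0.   ]
 [-0.001 -0.289  0.957 -0.092]
 [ 0.     0.     0.     1.   ]]
nut []
handle [(0.76, array([ 0.5708, -0.1304,  0.1312]), array([197.,  61.]))]
lug [(0.96, array([ 0.3662, -0.1813,  0.0036]), array([193., 207.])), (0.88, array([ 0.5861, -0.1435,  0.0783]), array([221.,  62.])), (0.47, array([ 0.5536, -0.1845,  0.0696]), array([240., 103.]))]
washer [(0.97, array([ 0.5804, -0.1436,  0.08  ]), array([219.,  66.])), (0.66, array([ 0.3668, -0.1858,  0.0042]), array([196., 207.]))]
spindle_top [(0.63, array([ 0.5587, -0.1678,  0.0485]), array([232.,  94.])), (0.56, array([ 0.511 , -0.5022,  0.0473]), array([411., 226.]))]
```

View pics/w1.png

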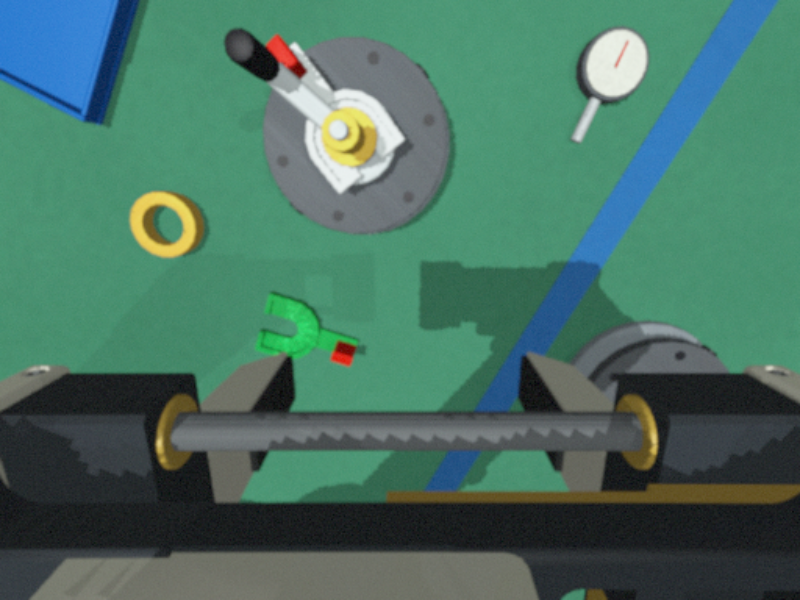

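Wrist view (800-px picture): handle top at (239,45), spindle top (339,130), lug top around (279,48).

```bash
python3 - <<'E'
from h import *
p=shot("wrist")
for n,u,z in [("sp",(339,130),.145),("handle",(239,44),.183),("lug",(280,47),.112)]:
    print(n,onplane(p,np.array(u)*.64,z)[0].round(4))
E
```

```text
sp [ 0.5596 -0.1632  0.145 ]
handle [ 0.5738 -0.1042  0.183 ]
lug [ 0.5903 -0.0998  0.112 ]
```

Scaled: -0.15 rad / 1.5708 = -0.0955.

```bash
for i in 1 2; do python3 -m creep '[[[0,0,0,-0.0955,0.6],[0,0,0,-0.0955,0.6],[0,0,0,-0.0955,0.6],[0,0,0,-0.0955,0.6],[0,0,0,-0.0955,0.6],[0,0,0,-0.0955,0.6],[0,0,0,-0.0955,0.6],[0,0,0,-0.0955,0.6],[0,0,0,-0.0955,0.6],[0,0,0,-0.0955,0.6]]]' 12 >/dev/null; done; python3 -m creep '[[[0,0,0,-0.0955,0.6],[0,0,0,-0.0955,0.6],[0,0,0,-0.0955,0.6],[0,0,0,-0.0955,0.6],[0,0,0,0,0.6],[0,0,0,0,0.6]]]'
cat >> h.py <<'E'
def to(xy,z=None):
    s,T=pose(); d=np.r_[np.array(xy)-T[:2,3],(z-T[2,3]) if z else 0]
    az=np.degrees(np.arctan2(T[1,0],T[0,0])); print("tool delta",(T[:3,:3].T@d).round(4),"az",az.round(1),"j",s["joints"].round(2),"pos",T[:3,3].round(4),"w",round(s["width"],3),"t",s["clock"])
E
python3 -c "
from h import *
to((.572,-.103),.206)"
```

```text
clock: 5.3
position: [0.4847, -0.2489, 0.3522]
ee_rot: [-1.399, 2.813, 0.0]
force: [-0.1, 0.2, 0.7]
width: 0.6
gripper_force: 0.0
tool delta [-0.1689  0.0185  0.1462] az -127.1 j [ 0.96  0.36 -0.79  1.63  0.27  1.26  2.61] pos [ 0.4847 -0.2489  0.3522] w 0.6 t 5.3
```

Scaled: -0.034 m is -0.68, -0.033 m is -0.66.

```bash
python3 -m creep '[[[-0.68,0.074,0.2,0,0.6],[-0.68,0.074,0.2,0,0.6],[-0.68,0.074,0.2,0,0.6],[-0.68,0.074,0.2,0,0.6],[-0.66,0.074,0.2,0,0.6],[0,0,0,0,0.6],[0,0,0,0,0.6]]]'
python3 - <<'E'
from h import *
to((.572,-.103),.206)
p=shot("wrist"); print(find(p,"handle"))
_,T=pose(); print("grasp proj",proj(p,(T@[0,0,.047,1])[:3]),proj(p,[.572,-.103,.183]))
cv2.imwrite("pics/w2.png",p["image"])
E
```

```text
clock: 6.0
position: [0.5715, -0.1014, 0.302]
ee_rot: [1.404, -2.81, -0.0]
force: [-0.5, -0.8, -0.1]
width: 0.599
gripper_force: 0.0
tool delta [ 0.0009 -0.0014  0.096 ] az -126.9 j [ 0.63  0.47 -0.79  1.62  0.35  1.2   2.26] pos [ 0.5715 -0.1014  0.302 ] w 0.599 t 6.0
[(0.89, array([ 0.5642, -0.1382,  0.1305]), array([243., 161.]))]
grasp proj [258.31494038 255.01883017] [258.37796858 211.93433238]
```

View pics/w2.png

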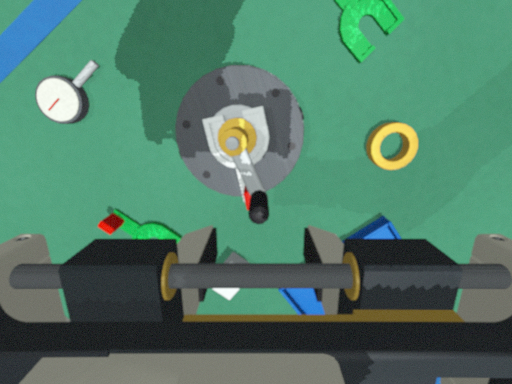

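The handle top sits at about (259,212), where I predicted it. I'll descend and grip lightly.

Scaled: 0.024 m is 0.48, -0.001 m is -0.02.

```bash
python3 -m creep '[[[0,-0.02,0.48,0,0.6],[0,0,0.48,0,0.6],[0,0,0.48,0,0.6],[0,0,0.48,0,0.6],[0,0,0,0,0.1],[0,0,0,0,0.1],[0,0,0,0,0.1],[0,0,0,0,0.1],[0,0,0,0,0.1],[0,0,0,0,0.1]]]' 12; python3 - <<'E'
from h import *
to((.572,-.103),.206); print(pose()[0]["force"],pose()[0]["ft_torque"])
E
```

```text
clock: 7.1
position: [0.5725, -0.1024, 0.2069]
ee_rot: [-1.406, 2.809, -0.001]
force: [-0.1, 0.6, 2.6]
width: 0.198
gripper_force: 12.0
tool delta [0.0008 0.     0.0009] az -126.8 j [ 0.59  0.56 -0.74  1.74  0.44  1.01  2.19] pos [ 0.5725 -0.1024  0.2069] w 0.198 t 7.1
[-0.14219173  0.59578801  2.64576235] [ 0.21497616  0.05281459 -0.03799408]
```

Scaled: -0.0056 m is -0.112, -0.0001 m is -0.002, 0.1 rad / 1.5708 = 0.0637.

```bash
cat >> h.py <<'E'
def st(c=(.559,-.161)):
    s,T=pose(); d=T[:2,3]-c; a=np.arctan2(d[1],d[0]); rad=np.array([np.cos(a),np.sin(a)]); cw=np.array([rad[1],-rad[0]])
    f=s["force"]; print("nut az %.1f r %.4f z %.4f | drag %.1f rad %.1f fz %.1f tz %.2f grip %.1f | tool az %.1f j7 %.2f t %.2f w %.3f"%(np.degrees(a),np.hypot(*d),T[2,3],-f[:2]@cw,f[:2]@rad,f[2],s["ft_torque"][2],s["gripper_force"],np.degrees(np.arctan2(T[1,0],T[0,0])),s["joints"][6],s["clock"],s["width"]))
E
python3 -m creep '[[[-0.042,-0.112,-0.002,0.0637,0.1],[-0.042,-0.112,-0.002,0.0637,0.1],[-0.042,-0.112,-0.002,0.0637,0.1]]]' >/dev/null; python3 -c "from h import *;st()"
python3 -m creep '[[[-0.042,-0.112,-0.002,0.0637,0.1],[-0.042,-0.112,-0.002,0.0637,0.1],[-0.042,-0.112,-0.002,0.0637,0.1]]]' >/dev/null; python3 -c "from h import *;st()"
```

```text
nut az 61.4 r 0.0606 z 0.2069 | drag 7.2 rad -0.3 fz 5.3 tz 0.10 grip 12.0 | tool az -144.2 j7 1.94 t 7.40 w 0.196
nut az 44.7 r 0.0606 z 0.2072 | drag 7.8 rad 1.0 fz 4.8 tz 0.01 grip 12.0 | tool az -161.3 j7 1.70 t 7.70 w 0.197
```

Scaled: -0.0056 m is -0.112, -0.0021 m is -0.042, 0.1 rad / 1.5708 = 0.0637.

```bash
python3 -m creep '[[[-0.042,-0.112,-0.002,0.0637,0.1],[-0.042,-0.112,-0.002,0.0637,0.1],[-0.042,-0.112,-0.002,0.0637,0.1],[-0.042,-0.112,-0.002,0.0637,0.1],[-0.042,-0.112,-0.002,0.0637,0.1]]]' >/dev/null; python3 -c "from h import *;st()"
python3 -m creep '[[[-0.042,-0.112,-0.002,0.0637,0.1],[-0.042,-0.112,-0.002,0.0637,0.1],[-0.042,-0.112,-0.002,0.0637,0.1],[-0.042,-0.112,-0.002,0.0637,0.1],[-0.042,-0.112,-0.002,0.0637,0.1]]]' >/dev/null; python3 -c "from h import *;st()"
python3 -m creep '[[[-0.042,-0.112,-0.002,0.0637,0.1],[-0.042,-0.112,-0.002,0.0637,0.1],[-0.042,-0.112,-0.002,0.0637,0.1],[-0.042,-0.112,-0.002,0.0637,0.1],[-0.042,-0.112,-0.002,0.0637,0.1]]]' >/dev/null; python3 -c "from h import *;st()"
```

```text
nut az 16.9 r 0.0600 z 0.2076 | drag 8.8 rad -0.4 fz 3.3 tz -0.01 grip 12.0 | tool az 170.1 j7 1.31 t 8.20 w 0.191
nut az -11.3 r 0.0589 z 0.2081 | drag 9.2 rad -1.3 fz 0.9 tz -0.05 grip 12.0 | tool az 141.5 j7 0.92 t 8.70 w 0.196
nut az -40.3 r 0.0576 z 0.2086 | drag 8.8 rad -5.3 fz -1.3 tz -0.04 grip 12.0 | tool az 112.8 j7 0.53 t 9.20 w 0.192
```

Scaled: -0.0058 m is -0.116, -0.0018 m is -0.036, 0.1 rad / 1.5708 = 0.0637.

```bash
for i in 1 2 3; do python3 -m creep '[[[-0.034,-0.116,-0.002,0.0637,0.1],[-0.036,-0.116,-0.002,0.0637,0.1]]]' >/dev/null; python3 -c "from h import *;st()"; done
```

```text
nut az -52.2 r 0.0567 z 0.2089 | drag 9.0 rad -3.6 fz -1.0 tz -0.04 grip 12.0 | tool az 101.4 j7 0.37 t 9.40 w 0.196
nut az -64.3 r 0.0560 z 0.2092 | drag 9.2 rad -5.3 fz -3.0 tz -0.00 grip 12.0 | tool az 89.9 j7 0.21 t 9.60 w 0.195
nut az -76.5 r 0.0553 z 0.2095 | drag 11.2 rad -3.8 fz -4.8 tz 0.03 grip 12.0 | tool az 78.4 j7 0.05 t 9.80 w 0.192
```

```bash
cat > fit.py <<'E'
from h import *
from scipy.optimize import least_squares
P=np.array([[61.4,.0606],[44.7,.0606],[16.9,.06],[-11.3,.0589],[-40.3,.0576],[-52.2,.0567],[-64.3,.056],[-76.5,.0553]])
X=np.array([.559,-.161])+P[:,1:]*np.c_[np.cos(np.radians(P[:,0])),np.sin(np.radians(P[:,0]))]
f=least_squares(lambda c:np.hypot(*(X-c[:2]).T)-.06,[.559,-.161]); print(f.x,f.fun.round(4))
g=least_squares(lambda c:np.hypot(*(X-c[:2]).T)-c[2],[.559,-.161,.06]); print(g.x)
d=X-f.x; print(np.degrees(np.arctan2(d[:,1],d[:,0])).round(1)); st(f.x); d=np.array([.5725,-.1024])-f.x; print(np.degrees(np.arctan2(d[1],d[0])))
E
python3 fit.py
```

```text
[ 0.55766297 -0.15794665] [-0.0014 -0.0005  0.0005  0.0009  0.0006 -0.0001 -0.0007 -0.0014]
[ 0.56122243 -0.15857337  0.05732605]
[ 58.8  41.7  13.8 -13.9 -41.7 -53.  -64.4 -75.9]
nut az -75.9 r 0.0586 z 0.2095 | drag 11.2 rad -3.7 fz -4.8 tz 0.03 grip 12.0 | tool az 78.4 j7 0.05 t 9.80 w 0.192
75.04490741888333
```

Scaled: -0.0029 m is -0.058, -0.0008 m is -0.016, 0.05 rad / 1.5708 = 0.0318.

```bash
python3 -m creep '[[[0,0,0,0,0.1]]]' >/dev/null; python3 -c "from h import *;st()"; for i in 1 2; do python3 -m creep '[[[-0.016,-0.058,0,0.0318,0.1]]]' >/dev/null; python3 -c "from h import *;st()"; done
```

```text
nut az -76.9 r 0.0553 z 0.2096 | drag 9.5 rad -4.5 fz -4.5 tz -0.05 grip 12.0 | tool az 78.4 j7 0.05 t 9.90 w 0.190
nut az -79.1 r 0.0551 z 0.2097 | drag 10.7 rad -2.8 fz -2.9 tz 0.10 grip 12.0 | tool az 75.8 j7 0.01 t 10.00 w 0.194
nut az -82.1 r 0.0549 z 0.2098 | drag 10.5 rad -3.7 fz -3.6 tz 0.14 grip 12.0 | tool az 72.8 j7 -0.03 t 10.10 w 0.195
```

Scaled: -0.0029 m is -0.058, -0.0008 m is -0.016, 0.05 rad / 1.5708 = 0.0318.

```bash
for i in 1 2 3; do python3 -m creep '[[[-0.016,-0.058,0,0.0318,0.1],[0,0,0,0,0.1]]]' >/dev/null; python3 -c "from h import *;st()"; done
```

```text
nut az -85.2 r 0.0547 z 0.2099 | drag 10.8 rad -3.1 fz -4.7 tz 0.13 grip 12.0 | tool az 70.0 j7 -0.08 t 10.30 w 0.199
nut az -88.0 r 0.0545 z 0.2100 | drag 11.4 rad -2.9 fz -5.1 tz 0.08 grip 12.0 | tool az 67.1 j7 -0.12 t 10.50 w 0.193
nut az -90.8 r 0.0543 z 0.2102 | drag 12.4 rad -2.7 fz -5.0 tz 0.11 grip 12.0 | tool az 64.2 j7 -0.16 t 10.70 w 0.192
```

Scaled: -0.0029 m is -0.058, -0.0008 m is -0.016, 0.05 rad / 1.5708 = 0.0318.

```bash
for i in 1; do python3 -m creep '[[[0,0,0,0,0.1]]]' >/dev/null; python3 -c "from h import *;st()"; python3 -m creep '[[[-0.016,-0.058,0,0.0318,0.1],[0,0,0,0,0.1]]]' >/dev/null; python3 -c "from h import *;st()"; python3 -m creep '[[[0,0,0,0,0.1]]]' >/dev/null; python3 -c "from h import *;st()"; done
```

```text
nut az -90.7 r 0.0543 z 0.2101 | drag 12.3 rad -2.5 fz -4.3 tz 0.14 grip 12.0 | tool az 64.3 j7 -0.16 t 10.80 w 0.192
nut az -93.6 r 0.0542 z 0.2103 | drag 14.2 rad -3.0 fz -4.9 tz 0.13 grip 12.0 | tool az 61.4 j7 -0.20 t 11.00 w 0.194
nut az -93.5 r 0.0542 z 0.2102 | drag 13.1 rad -1.8 fz -5.0 tz 0.11 grip 12.0 | tool az 61.4 j7 -0.20 t 11.10 w 0.193
```

The drag now climbs about 2 N per 0.1 rad, so the stop is bearing, roughly 0.2–0.3 rad in. I'll unload, release and rise.

Scaled: -0.04 m is -0.8, -0.03 m is -0.6.

```bash
python3 -m creep '[[[0.008,0.024,0,0,0.1],[0,0,0,0,0.6],[0,0,0,0,0.6],[0,0,0,0,0.6],[0,0,-0.6,0,0.6],[0,0,-0.6,0,0.6],[0,0,-0.8,0,0.8],[0,0,-0.8,0,0.9],[0,0,0,0,0.6]]]'; python3 - <<'E'
from h import *
st(); 
for n in ("top","scene"):
    p=shot(n); print([ (k,find(p,k)) for k in("handle","lug")])
p=shot("wrist")
cv2.imwrite("pics/w3.png",cv2.resize(p["image"],(800,600)));to((.5895,-.0985),.15)
E
```

```text
clock: 12.0
position: [0.5541, -0.2176, 0.3547]
ee_rot: [2.698, 1.597, 0.009]
force: [0.5, -0.2, 0.1]
width: 0.716
gripper_force: 0.0
nut az -95.0 r 0.0568 z 0.3547 | drag 0.5 rad 0.2 fz 0.1 tz 0.02 grip 0.0 | tool az 61.3 j7 -0.20 t 12.00 w 0.716
[('handle', []), ('lug', [(0.79, array([ 0.7853, -0.1166,  0.0058]), array([250., 126.]))])]
[('handle', [(0.79, array([ 0.5683, -0.1672,  0.1369]), array([252., 192.]))]), ('lug', [(0.92, array([ 0.3681, -0.1825,  0.0068]), array([276., 185.])), (0.9, array([ 0.592 , -0.1302,  0.0836]), array([262., 220.]))])]
tool delta [ 0.1217 -0.0233  0.1976] az 61.3 j [ 0.26  0.34  0.04  1.57 -0.01  1.23 -0.2 ] pos [ 0.552  -0.2166  0.3476] w 0.602 t 12.35
```

View pics/w3.png

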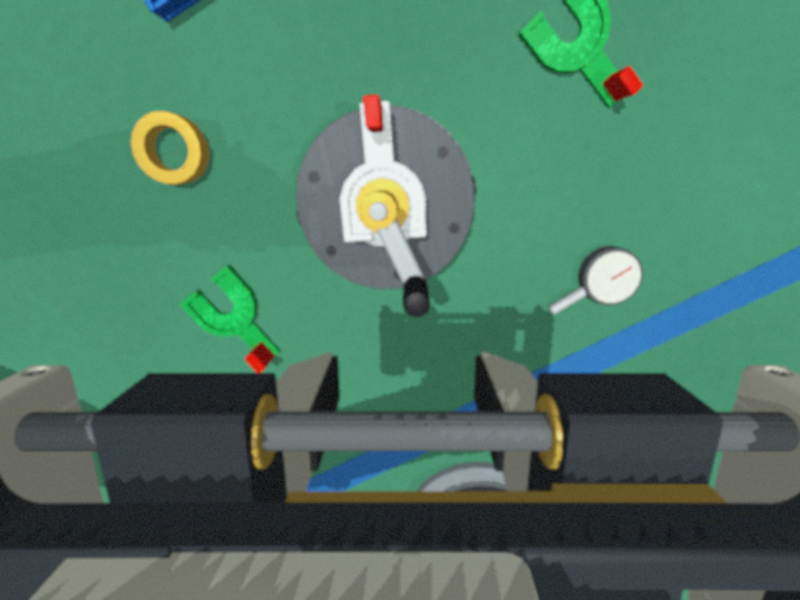

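The handle is at (415,303) after winding. The washer and red lug are undisturbed, with the lug top at about (372,101).

```bash
python3 - <<'E'
from h import *
p=shot("wrist"); q=lambda u,z:onplane(p,np.array(u)*.64,z)[0]
s=q((378,211),.145); l=q((372,101),.112); h=q((415,303),.1865)
fl=q((343,241),.078); fr=q((427,237),.078); m=(fl+fr)/2
print("sp",s,"lug",l,"handle",h)
hs=h-s; print("handle az",np.degrees(np.arctan2(hs[1],hs[0])),np.hypot(*hs[:2]))
print("tips",fl,fr,"tip normal az",np.degrees(np.arctan2(*(fr-fl)[1::-1]))+90, np.linalg.norm(fl-fr))
for o in (s,m): d=l-o; print("az",np.degrees(np.arctan2(d[1],d[0])),np.hypot(*d[:2]))
d=.5*(s-s)
to(l[:2],.149)
E
```

```text
sp [ 0.56101968 -0.15947244  0.145     ] lug [ 0.59175144 -0.09321141  0.112     ] handle [ 0.55729877 -0.21746719  0.1865    ]
handle az -93.67103283565977 0.058113989399736506
tips [ 0.51614116 -0.16933926  0.078     ] [ 0.58026648 -0.20061146  0.078     ] tip normal az 64.00275101800517 0.0713442853539943
az 65.11820815994962 0.07304084246968705
az 64.61279194554868 0.10157271650196854
tool delta [ 0.1274 -0.0241  0.1988] az 61.3 j [ 0.26  0.34  0.04  1.57 -0.01  1.23 -0.2 ] pos [ 0.5521 -0.2166  0.3478] w 0.6 t 12.4
```

Scaled: 0.041 m is 0.82, 0.03 m is 0.6, -0.056 rad / 1.5708 = -0.0357.

```bash
python3 -m creep '[[[0,0,0,-0.0357,0.6],[0.82,-0.112,0.6,0,0.6],[0.82,-0.112,0.6,0,0.6],[0.806,-0.112,0.6,0,0.6],[0,0,0,0,0.6],[0,0,0,0,0.6]]]'; python3 - <<'E'
from h import *
to((.5895,-.099),.149)
p=shot("wrist"); print(proj(p,[[.5895,-.099,.112],[.5895,-.099,.102]]))
cv2.imwrite("pics/w4.png",p["image"])
E
```

```text
clock: 13.0
position: [0.589, -0.1001, 0.2592]
ee_rot: [-2.653, -1.679, 0.003]
force: [0.1, -0.6, 0.9]
width: 0.601
gripper_force: 0.0
tool delta [0.0013 0.0003 0.1102] az 64.6 j [ 0.09  0.42 -0.02  1.68  0.01  1.04 -0.37] pos [ 0.589  -0.1001  0.2592] w 0.601 t 13.0
[[260.4487911  198.80665334]
 [260.44446718 195.62298125]]
```

View pics/w4.png

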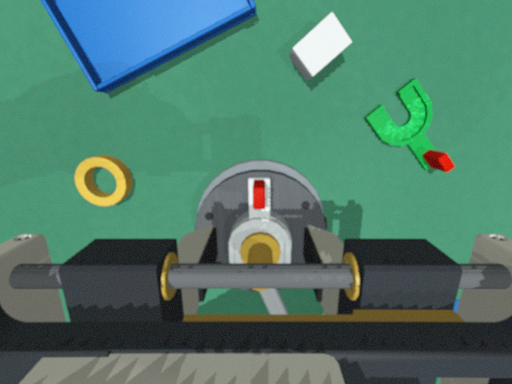

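The lug is at (259,194), slightly outward of the prediction (260,199). I'll shift 4 mm out, descend and grip.

Scaled: 0.03 m is 0.6, 0.02 m is 0.4.

```bash
python3 -m creep '[[[0.1,-0.014,0.6,0,0.6],[0,0,0.6,0,0.6],[0,0,0.6,0,0.6],[0,0,0.4,0,0.6],[0,0,0,0,0.05],[0,0,0,0,0.05],[0,0,0,0,0.05],[0,0,0,0,0.05],[0,0,0,0,0.05],[0,0,0,0,0.05]]]' 15; python3 -c "
from h import *
to((.593,-.093),.149)"
```

```text
clock: 14.05
position: [0.591, -0.0964, 0.1511]
ee_rot: [2.657, 1.676, 0.001]
force: [-3.4, 0.4, 1.7]
width: 0.131
gripper_force: 15.0
tool delta [0.0039 0.0003 0.0021] az 64.5 j [ 0.09  0.54 -0.02  1.79  0.02  0.81 -0.39] pos [ 0.591  -0.0964  0.1511] w 0.131 t 14.05
```

The width reads 12 mm, so the lug is held. I'll firm up the grip and pull slowly along +x.

Scaled: 0.01 m is 0.2, 0.006 m is 0.12.

```bash
python3 -m creep '[[[0,0,0,0,0.05],[0.06,0,0,0,0.05],[0.12,0,0,0,0.05],[0.2,0,0,0,0.05],[0.2,0,0,0,0.05]]]' 30; python3 -m creep '[[[0.2,0,0,0,0.05],[0.2,0,0,0,0.05],[0.24,0,0,0,0.05],[0.24,0,0,0,0.05],[0.24,0,0,0,0.05],[0.1,0,0,0,0.05],[0,0,0,0,0.05],[0,0,0,0,0.05]]]'
```

```text
clock: 14.55
position: [0.6037, -0.0698, 0.1506]
ee_rot: [2.657, 1.676, -0.0]
force: [-1.9, -2.7, 2.5]
width: 0.127
gripper_force: 30.0
clock: 15.35
position: [0.6294, -0.0155, 0.1504]
ee_rot: [2.657, 1.676, -0.001]
force: [0.1, -0.3, -1.2]
width: 0.131
gripper_force: 30.0
```

Scaled: -0.02 m is -0.4, -0.01 m is -0.2.

```bash
python3 -m creep '[[[0,0,-0.2,0,0.05],[0.2,0,-0.4,0,0.05],[0.4,0,-0.4,0,0.05],[0.4,0,0,0,0.05],[0.2,0,0,0,0.05],[0,0,0,0,0.05]]]'; python3 - <<'E'
from h import *
for n in ("top","scene"):
    a=shot(n); g=cv2.cvtColor(a["image"],cv2.COLOR_BGR2HSV); m=((abs(g[...,0].astype(int)-110)<12)&(g[...,1]>140)).astype(np.uint8)
    u,v=proj(a,[.565,.165,.02]); k,l,stt,_=cv2.connectedComponentsWithStats(m); i=l[int(v),int(u)]; print(i,stt[i])
    if not i: continue
    h=cv2.convexHull(cv2.findContours((l==i).astype(np.uint8),0,1)[0][0])[:,0]
    w=onplane(a,h,.025)[:,:2].astype(np.float32); print(n,cv2.minAreaRect(w))
p=shot("scene"); print(find(p,"bearing_ring"),find(p,"washer"))
to((.58,.203),.085)
E
```

```text
clock: 15.95
position: [0.6552, 0.041, 0.1996]
ee_rot: [-2.654, -1.679, 0.001]
force: [-0.1, 0.0, -2.9]
width: 0.128
gripper_force: 30.0
0 [     0      0    512    384 193156]
6 [ 332  228  101   97 6493]
scene ((0.5741639137268066, 0.16434773802757263), (0.191366046667099, 0.2181767374277115), 88.91964721679688)
[(0.64, array([ 0.5812, -0.1446,  0.0723]), array([258., 218.]))] [(0.81, array([ 0.3702, -0.1812,  0.0051]), array([276., 186.])), (0.63, array([ 0.7933, -0.1219,  0.0076]), array([227., 307.]))]
tool delta [ 0.117  -0.1389  0.1148] az 64.4 j [-0.13  0.57 -0.02  1.59  0.01  0.98 -0.6 ] pos [0.6549 0.0376 0.1999] w 0.128 t 16.2
```

Scaled: -0.0165 m is -0.33, 0.014 m is 0.28.

```bash
python3 -m creep '[[[0.12,-0.14,0,0,0.05],[0.28,-0.33,0,0,0.05],[0.28,-0.33,0,0,0.05],[0.28,-0.33,0,0,0.05],[0.28,-0.33,0,0,0.05],[0.28,-0.33,0,0,0.05],[0.28,-0.33,0,0,0.05],[0.28,-0.33,0,0,0.05],[0.26,-0.33,0,0,0.05],[0,0,0,0,0.05]]]'; python3 -m creep '[[[0,0,0.3,0,0.05],[0,0,0.4,0,0.05],[0,0,0.4,0,0.05],[0,0,0.4,0,0.05],[0,0,0.3,0,0.05],[0,0,0.16,0,0.05],[0,0,0,0,0.05],[0,0,0,0,0.05]]]'; python3 - <<'E'
from h import *
to((.58,.203),.085)
cv2.imwrite("pics/s5.png",cv2.resize(shot("scene")["image"][150:342,250:506],(800,600)))
E
```

```text
clock: 17.2
position: [0.5782, 0.2086, 0.2006]
ee_rot: [-2.651, -1.682, -0.0]
force: [-0.7, 0.5, -1.9]
width: 0.126
gripper_force: 30.0
clock: 18.0
position: [0.5808, 0.2045, 0.1031]
ee_rot: [2.657, 1.676, 0.001]
force: [0.6, 0.3, -1.6]
width: 0.13
gripper_force: 30.0
tool delta [-0.0017 -0.0001  0.0181] az 64.5 j [-0.4   0.62 -0.04  1.78  0.04  0.74 -0.9 ] pos [0.5808 0.2045 0.1031] w 0.13 t 18.0
```

View pics/s5.png

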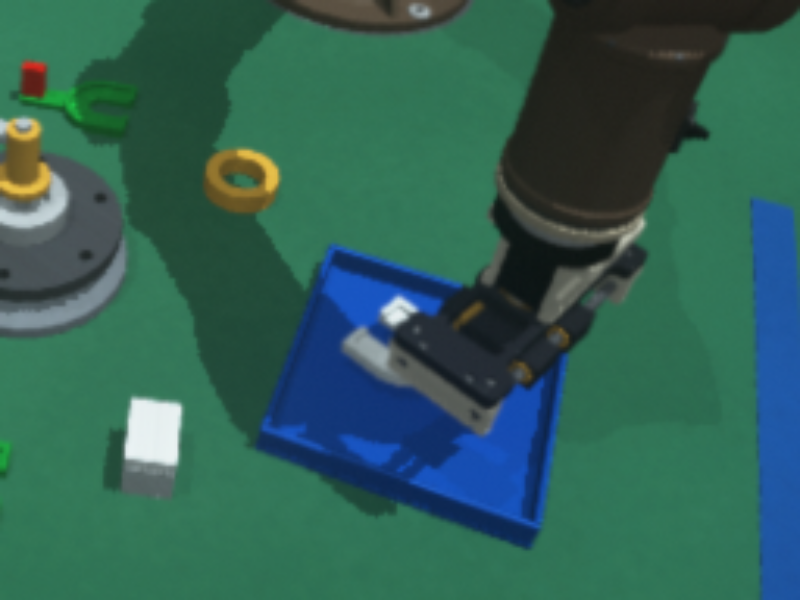

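The washer hangs level inside the tray at about (385,350). Contact is due at TCP z≈0.084.

The manual's scale: shifts go in shares of 50 mm and turns go in shares of pi/2 rad. Converting my numbers, 0.008 m is 0.16, 0.006 m is 0.12.

```bash
python3 -m creep '[[[0,0,0.16,0,0.05],[0,0,0.12,0,0.05],[0,0,0.06,0,0.05],[0,0,0,0,0.05]]]'; python3 -m creep '[[[0,0,0.02,0,0.05],[0,0,0.02,0,0.05],[0,0,0,0,0.05]]]'
```

```text
clock: 18.45
position: [0.5799, 0.2043, 0.0849]
ee_rot: [-2.657, -1.676, 0.002]
force: [0.6, -0.2, -1.2]
width: 0.129
gripper_force: 30.0
clock: 18.75
position: [0.5805, 0.2045, 0.0842]
ee_rot: [2.657, 1.676, 0.001]
force: [-2.3, -0.3, 4.1]
width: 0.13
gripper_force: 30.0
```

Contact is felt: fz went from -1.2 to +4 N. I'll release and rise.

```bash
python3 -m creep '[[[0,0,0,0,0.3],[0,0,0,0,0.5],[0,0,0,0,0.5],[0,0,0,0,0.5],[0,0,-0.4,0,0.5],[0,0,-0.6,0,0.5],[0,0,-0.8,0,0.5],[0,0,-0.8,0,0.5],[0,0,0,0,0.5],[0,0,0,0,0.5]]]' 10; python3 -m creep '[[[-0.8,0.4,-0.4,0,0.5],[-0.8,0.4,-0.4,0,0.5],[-0.8,0.4,0,0,0.5],[0,0,0,0,0.5],[0,0,0,0,0.5]]]'; python3 - <<'E'
from h import *
p=shot("wrist"); print([(n,find(p,n)) for n in("washer","tray","lug","handle")])
cv2.imwrite("pics/w6.png",p["image"])
E
```

```text
clock: 19.75
position: [0.5807, 0.2046, 0.2145]
ee_rot: [2.657, 1.676, 0.003]
force: [-0.4, 0.8, -0.7]
width: 0.503
gripper_force: 0.0
clock: 20.25
position: [0.5822, 0.0687, 0.2521]
ee_rot: [-2.659, -1.672, 0.004]
force: [-1.5, 1.7, 0.5]
width: 0.498
gripper_force: 0.0
[('washer', [(0.65, array([ 0.7806, -0.1148,  0.0042]), array([451., 233.])), (0.6, array([0.5597, 0.1545, 0.0088]), array([212., 121.]))]), ('tray', [(0.98, array([0.5695, 0.182 , 0.0071]), array([208.,  95.]))]), ('lug', [(0.84, array([ 0.7821, -0.1135,  0.0033]), array([451., 231.])), (0.75, array([0.5675, 0.1586, 0.0107]), array([216., 115.]))]), ('handle', [])]
```

View pics/w6.png

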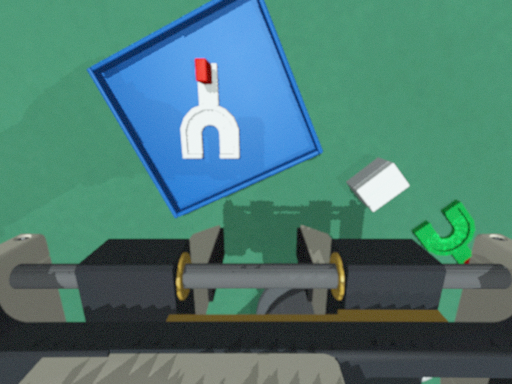

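The washer lies flat inside the tray at (210,120), upright and clear of the walls, and nothing is touched. I'm handing in.

```bash
python3 -c "
from cell import workorder
print(workorder.sign_off())"
```

```text
the job is handed in; nothing more can be done
None
```

I wound the nut clockwise to its end stop, drew the washer out and laid it flat in the blue tray, released everything and handed the job in; the stop was judged by the rise in handle force, and sign-off returned no verdict.

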